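Square up two blanks in the clamping jig and lock its sliding stop

TASK

Two blanks lie as a ragged pile in the clamping jig on the bench. Loosen the yellow clamp knob so that the red carriage runs free, square the pile up flush against the back rail and the end stop with the carriage's jaw pushed right up against it, then tighten the knob firmly, to about half a newton-metre, so that the carriage is locked there, neither slack nor overtightened. Leave the blanks lying flat one on the other, and do not disturb the hammer, the bottle or the blue bin.

Things in the scene. Friction and masses are not known exactly. Their poses are not given: they have to be found in the camera images.
- fixture: Clamping jig fixed to the bench: plywood board 200 (x) by 370 (y) by 12 mm, origin at the centre of its underside, x towards the back rail, y along it. The aluminium rail runs all along y, 40 mm wide, front face at x = +35 mm, centre line x = +55, top at z = 52. Dark steel end stop at the -y end: face (towards +y) at y = -140 mm, x from -70 to +35, top at z = 42
- home (a point): Point on the jig's board (12 mm over the bench) under the centre of a squared pile: x = -5, y = -70 mm in the jig's frame. A blank in its place, long side along the jig's y, has its origin over this point and touches both rail and end stop
- plate_low: Lower blank, bare aluminium, 80 (x) by 140 (y) by 12 mm, about 0.36 kg, origin at the centre of its underside; lies loose on the jig's board (top 24 mm over the bench), its axes within 0.08 rad of the jig's, up to 50 mm from its place. A blank pushed while askew can jam between jaw and end stop, so square it to the rail first
- plate_top: Upper blank, blue plastic, 80 (x) by 140 (y) by 12 mm, about 0.2 kg, origin at the centre of its underside; lies loose on the lower one (top 36 mm over the bench), its axes within 0.16 rad of the jig's, up to 60 mm from its place
- carriage (a joint): Travel (m) of the red carriage along the rail: 0 at the far +y end, growing towards the end stop (jig's -y), stops at 0.127. It reads 0.115 when the jaw meets a squared pile. The carriage is 60 mm long in y and sits on the rail, top 69 mm over the bench. Slides with about 5 N when unclamped
- jaw (a point): Top edge of the inner face (towards the blanks) of the carriage's steel jaw, 62 mm over the bench, at x = -30 mm in the jig's frame. The jaw is an upright plate 14 mm thick, on the +y side of this point, from the rail to x = -56 mm, z from 14 to 62 mm; its outer face can be pushed towards -y
- knob (a joint): Angle (rad) of the clamp knob, growing clockwise seen from above (tightening), 0 to 4.5; found near 3.0. At 0 the bar lies along the jig's x; its world heading is the jig's yaw minus this angle. The shoe begins to bite anywhere between 1.6 and 2.95 (unknown liner wear), free below; then the clamp force grows about 115 N per rad
- knob_grip (a point): Middle of the yellow knob's bar, on its vertical axis, 99 mm over the bench; moves with the carriage (rail's centre line, 30 mm to +y of the jaw's inner face). Bar 84 long, 16 wide, 26 mm high (83 to 109 mm over the bench) on a 14 mm stem. Turning takes 0.06 N m when free; tightening takes that plus about 0.008 N m per N of clamp force.
- shoe: Clamp shoe hidden in the carriage under the knob (36 mm across), pressed onto the rail's top by the knob; the force on it is the clamp force. As found it may be anywhere from 5 to 150 N; free is under 2 N; firmly locked is 28 to 110 N, best about 55 N (0.5 N m on the knob). Self-locking (over 58 N it may spring back to that when let go), so a torque read at rest may be too low
- hammer: A hammer 200 mm long lying on the bench beside the jig; leave alone
- oil: A yellow bottle with a red cap, 56 mm in diameter and 120 mm tall, standing beside the jig; leave alone
- bin: A blue open bin 110 by 90 by 55 mm beside the jig; leave alone
Things that resemble listed ones, but are neither listed nor needed, are in the scene too. Several things have the shape of the plate_low; the one meant has the colours described above.

How it is judged:
By the outcome, as a careful person would: the job done as asked, in the order asked, and still so for the second after the job is handed in, with the robot touching nothing.
It also fails if it takes over 72 s, if anything falls off the work surface, if the arm or the gripper's body presses on something with over 40 N, if the wrist force passes 120 N, or if a joint passes its speed limit or range.

ROBOT

A 7-joint arm with a two-finger parallel gripper is mounted at the origin on the work surface. World frame = base frame: x ahead of the robot, y to its left, z up, the work surface at z = 0. Lengths are in mm, angles in rad, forces in N, time in s.
With the tool pointing down it reaches from about 400 to 875 mm from the base axis. Payload 4.4 kg.
Tool frame: the origin (TCP) lies at the very end of the fingers, on their centre line; the grasp point (between the pads) lies 19 mm behind it; z points along the fingers, y is the line along which they close (so a half turn about z gives the same grasp; the last joint's range is limited). The gripper opens to 85 mm and grips with 20 to 120 N. Pads are 22 mm wide; open, the fingers measure 114 mm over their backs; the gripper's body (76 mm by 85 mm) begins 54 mm behind the grasp point. The pads swing forward as they close: fully open they stand 13 mm farther back than shut.
Start: joints at [-1.403, 0.628, 0.038, 1.517, -0.027, 0.996, -0.02], TCP at [150.564, 632.336, 231.313] pointing down, gripper open.
Joint ranges: [-3.06, 3.06], [-0.37, 2.12], [-1.25, 1.32], [0.18, 2.47], [-1.1, 4.24], [0.23, 1.98], [-2.94, 2.94]. Speed limits (rad/s): [2.57, 2.57, 3.14, 3.14, 3.14, 3.14, 3.14].

INTERFACE

Orientations are given as [roll, pitch, yaw] about the fixed x, y, z axes, in that order (R = Rz(yaw) Ry(pitch) Rx(roll)).
In Python, from cell import monitor, viewer, workorder gives the robot as it stands.
- The arm moves only by the tool arm_command, never from a script. Its argument "series" is one flat list of numbers, 5 for each row, row after row: the opening in per cent of the stroke, from 0 (shut) to 100 (fully open), then the shift along the tool's x, y, z in cm, then the turn about the tool's z in degrees. In form: [claw, x, y, z, roll, claw, x, y, z, roll, ...]. A call has exactly 5 rows; each row is the pose to reach, as a shift and turn from the pose commanded when the call began, along the tool's axes at that moment; what a row does not reach only later rows make up. A row lasts 1/12 s, in which the tool goes at most 41.7 mm and 7.16 degrees, less where a joint would pass 70% of its speed; a pose out of reach is approached as far as the arm can. A call with a gripper value outside its range is refused whole. The fingers move at their own pace and stop on an object; the grip force is fixed at half the most. Time passes only in rows, so rows that repeat a pose let the fingers close, or fill a call up. It gives the time, the measured TCP pose, the force, the opening and the grip force at its end, in the units of the state.
- monitor.read_state(): the state, without advancing time (a new reading comes with each control period).
- viewer.get_image(name): name is "side" or "top"; returns (picture, depth): 384x512x3 uint8, red, green, blue; 384x512 float32, mm along the optical axis (not along the pixel's ray), 0 where there is no reading.
- viewer.camera_model(name): a dict with "mtx" (3x3 intrinsics, pixels), "dist_coeffs" ([k1, k2, p1, p2, k3] as OpenCV has them; the pictures are not rectified), "R" (3x3) and "t" (3): a world point X has camera coordinates R X + t. Camera axes: x right, y down, z forward; pixel columns grow to the right and rows downward; lengths in mm; the calibration is good to about 2 mm. A picture is of the moment at which its call begins. camera_model takes no time and is no camera call.
- workorder.finish_job(): hands the job in; it is judged then, once.
The state is a dict: "clock": time; "qpos": joint angles; "qd": joint speeds; "tau": joint torques, N m; "eef_pos": TCP position; "tool_rot": TCP orientation; "force": force on the tool from outside, world axes, zero at the start; "torque": the same for the moment, N m; "width": finger opening in mm; "gripper_force": force on a finger pad.
Only numpy, scipy, OpenCV 4.12 (cv2) and the standard library are available. Lean on these libraries where they do the work, as an engineer would, in place of code of your own. Each camera call takes 0.05 s, during which the arm holds its last target. There are 200 camera calls.

## Working session

There is one attempt and no reset: what is moved stays moved. The work goes in short steps, Python scripts to look and compute and a tool call to move; the robot and the scene stay as the last step left them, time stands still between calls to the robot, and variables do not carry over. Pictures are saved under pics/ and viewed, at most 10 in all, crops included, and the job is handed in when it is done.

Besides the shell and the picture viewer there is one more tool, called after "Call:" as name(argument=value, ...), one argument or row to a line, values as JSON. arm_command: Moves the arm, as the interface text tells. Its arguments: {"type":"object","properties":{"series":{"type":"array","items":{"type":"number"}}},"required":["series"]}

```bash
mkdir -p pics; ls; python3 - <<'E'
from cell import monitor, viewer
import cv2,numpy as np,pickle
d={}
for n in("top","side"):
    im,dp=viewer.get_image(n);d[n]=(im,dp,viewer.camera_model(n))
    cv2.imwrite(f"pics/{n}0.png",im[:,:,::-1])
    m=d[n][2];print(n,np.round(m["R"],3).tolist(),np.round(m["t"],1),np.round(m["mtx"],1).tolist(),m["dist_coeffs"])
pickle.dump(d,open("d0.pkl","wb"))
print(monitor.read_state())
E
```

```text
pics
top [[-0.01, -1.0, 0.009], [-0.988, 0.008, -0.154], [0.154, -0.011, -0.988]] [   2.   477.7 1399.8] [[435.7, 0.0, 257.2], [0.0, 435.7, 185.4], [0.0, 0.0, 1.0]] [-0.05740616  0.          0.          0.          0.        ]
side [[-0.997, -0.082, -0.012], [-0.053, 0.735, -0.676], [0.064, -0.673, -0.737]] [ 465.6   81.7 1113.5] [[428.1, 0.0, 253.9], [0.0, 428.1, 187.2], [0.0, 0.0, 1.0]] [-0.02462638  0.          0.          0.          0.        ]
{'clock': 0.1, 'qpos': array([-1.40279835,  0.62926267,  0.0384506 ,  1.51823676, -0.02700344,
        0.99628283, -0.02000036]), 'qd': array([ 4.56081082e-05, -2.74239886e-03,  7.04395192e-04, -3.89590778e-03,
       -1.23985653e-04,  3.61966905e-05, -7.20252395e-04]), 'tau': array([ 3.43167012e-03, -5.64538014e+01,  1.23095434e+00, -1.93973851e+01,
        1.14265527e-02,  5.43929287e-03,  3.30878390e-05]), 'eef_pos': array([150.43513057, 631.79926598, 230.48527655]), 'tool_rot': array([-3.13992120e+00,  1.69935750e-05,  2.90778845e+00]), 'force': array([ 0.31937124, -0.13630261, -0.93202544]), 'torque': array([-0.02024172,  0.00920804, -0.01565199]), 'gripper_force': 0.0, 'width': 85.3472439123234}
```

View pics/top0.png

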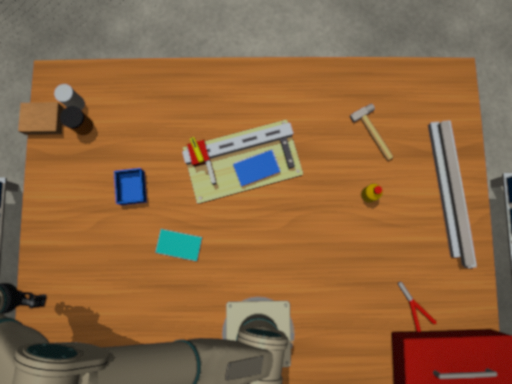

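View pics/side0.png

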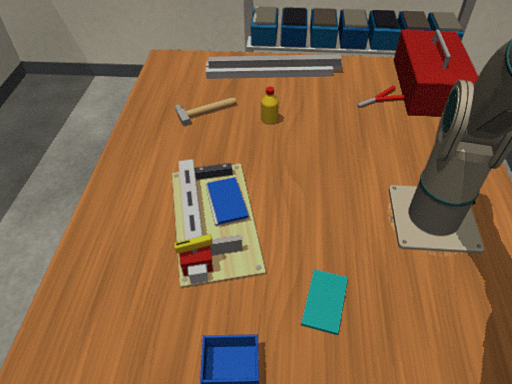

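The top view shows the jig at about (245,160), with the red carriage and yellow knob at (197,151), the blue blank at (257,168) and the end stop at (288,152). The hammer is at (372,130), the bottle at (373,193) and the bin at (131,187). The side view shows the jig at (215,220), with the knob at (193,243).

```bash
cat > h.py <<'E'
import cv2,numpy as np,pickle
def ray(m,px,z):
    px=np.array(px,float).reshape(-1,1,2)
    u=cv2.undistortPoints(px,m["mtx"],np.array(m["dist_coeffs"])).reshape(-1,2)
    R=np.array(m["R"]);C=-R.T@np.array(m["t"]).ravel()
    D=np.c_[u,np.ones(len(u))]@R
    return (C+D*((z-C[2])/D[:,2])[:,None])[:,:2]
def proj(m,X):
    r,_=cv2.Rodrigues(np.array(m["R"]));return cv2.projectPoints(np.array(X,float).reshape(-1,3),r,np.array(m["t"],float),m["mtx"],np.array(m["dist_coeffs"]))[0].reshape(-1,2)
def rot(a):return np.array([[np.cos(a),-np.sin(a)],[np.sin(a),np.cos(a)]])
def mask(im,kind,roi):
    h=cv2.cvtColor(im,cv2.COLOR_RGB2HSV);H,S,V=[h[...,i].astype(int) for i in range(3)]
    k={"blue":(H>105)&(H<125)&(S>150)&(V>80),"yellow":(H>22)&(H<35)&(S>170)&(V>100),"red":((H<6)|(H>174))&(S>170),
       "ply":(H>17)&(H<38)&(S>35)&(S<125)&(V>130)}[kind].astype(np.uint8)
    m=np.zeros_like(k);x0,y0,x1,y1=roi;m[y0:y1,x0:x1]=k[y0:y1,x0:x1]
    n,l,s,c=cv2.connectedComponentsWithStats(m)
    return (l==1+np.argmax(s[1:,4])).astype(np.uint8) if n>1 else m
def rect(m,mk,z):
    c=max(cv2.findContours(mk,cv2.RETR_EXTERNAL,cv2.CHAIN_APPROX_NONE)[0],key=len).reshape(-1,2)
    return cv2.minAreaRect(ray(m,c,z).astype(np.float32)),ray(m,cv2.convexHull(c).reshape(-1,2),z)
ROI={"top":(175,110,310,210),"side":(165,150,275,295)}
E
python3 - <<'E'
from h import *
d=pickle.load(open("d0.pkl","rb"));tiles=[]
for n in("top","side"):
    im,dp,m=d[n]
    for k,z in(("ply",12),("blue",36),("yellow",109),("red",69)):
        mk=mask(im,k,ROI[n]);r,_=rect(m,mk,z);print(n,k,mk.sum(),np.round(r[0],1),np.round(r[1],1),round(r[2],1))
    x0,y0,x1,y1=ROI[n];tiles.append(cv2.resize(im[y0:y1,x0:x1],None,fx=4,fy=4,interpolation=cv2.INTER_CUBIC)[:,:,::-1])
a,b=tiles;a=cv2.resize(a,(440,326))
o=np.zeros((600,800,3),np.uint8);o[:400,:]=0
b=cv2.resize(b,(int(b.shape[1]*.95),int(b.shape[0]*.95)))
cv2.imwrite("pics/c_top.png",tiles[0]);cv2.imwrite("pics/c_side.png",tiles[1])
E
```

```text
top ply 2748 [534.7  38. ] [134.7 371.4] 15.1
top blue 891 [5.377e+02 5.000e-01] [ 75.5 132.3] 20.5
top yellow 121 [584.9 190.6] [83.8 15.2] 21.9
top red 94 [591. 173.] [66.9 17.6] 18.5
side ply 3118 [536.2  37.5] [136.1 372. ] 15.1
side blue 1192 [538.2   0.6] [ 77.7 139.3] 20.2
side yellow 290 [584.3 197.4] [82.2 28. ] 21.2
side red 499 [579.2 214.8] [69.7 64.5] 15.0
```

View pics/c_top.png

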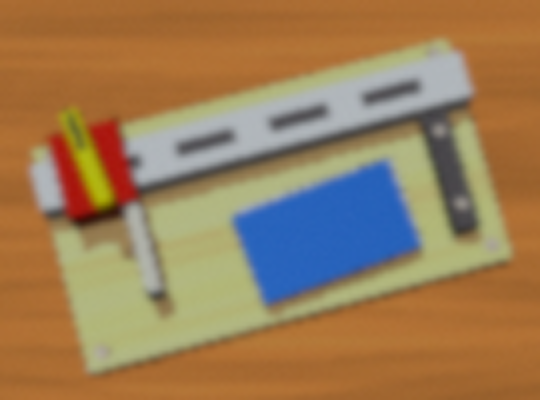

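View pics/c_side.png

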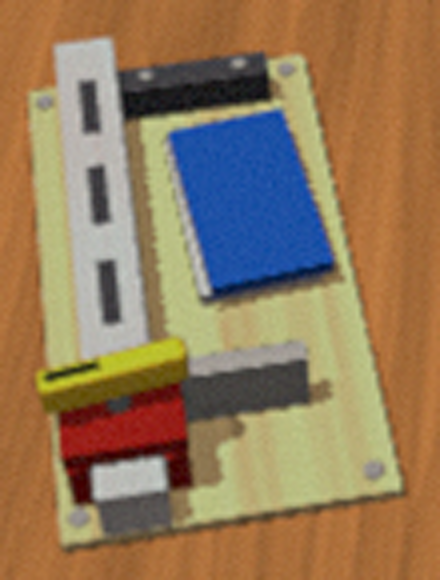

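The crops show the jig with yaw about 15.1° and its origin at about (566.6, 46.2). The knob is at about (585, 191), and the pile is skewed about 5° and sits forward of the rail. First I move to above the knob.

```bash
cat >> h.py <<'E'
O=np.array([566.6,46.2]);YAW=0.2635
def J(x,y):return O+rot(YAW)@np.array([x,y])
def toJ(p):return rot(-YAW)@(np.array(p)-O)
def go(x,y,z,yaw):
    from cell import monitor
    s=monitor.read_state();p=s["eef_pos"];w=s["tool_rot"][2]
    dx,dy=x-p[0],y-p[1];t=(w-yaw+np.pi)%(2*np.pi)-np.pi
    print("t %.2f jig"%s["clock"],np.round(toJ(p[:2]),1),"z %.1f yawrel %.3f"%(p[2],w-YAW),"shift cm",np.round([(np.cos(w)*dx+np.sin(w)*dy)/10,(np.sin(w)*dx-np.cos(w)*dy)/10,(p[2]-z)/10],2),"turn",round(np.degrees(t),1),"F",np.round(s["force"],1),"T",np.round(s["torque"],2),"q7 %.2f w %.1f"%(s["qpos"][6],s["width"]))
E
```

Call:
arm_command(
  series=[100, -52.5, -32.8, 8, 145, 100, -52.5, -32.8, 8, 145, 100, -52.5, -32.8, 8, 145, 100, -52.5, -32.8, 8, 145, 100, -52.5, -32.8, 8, 145],
)

```text
clock: 0.52
eef_pos: [296.5, 483.5, 204.2]
tool_rot: [-3.141, 0.0, 2.277]
force: [0.7, 0.3, -0.0]
width: 85.4
gripper_force: 0.0
```

```bash
python3 -c "
from h import *;go(585,191,150,.375)"
```

```text
t 0.52 jig [-146.8  492.5] z 204.2 yawrel 2.013 shift cm [-40.97   2.97   5.42] turn 109.0 F [ 0.7  0.3 -0. ] T [ 0.05 -0.02 -0.07] q7 -0.22 w 85.4
```

Call:
arm_command(
  series=[100, -41, 3, 5.4, 109, 100, -41, 3, 5.4, 109, 100, -41, 3, 5.4, 109, 100, -41, 3, 5.4, 109, 100, -41, 3, 5.4, 109],
)

```text
clock: 0.93
eef_pos: [442.5, 337.5, 177.1]
tool_rot: [-3.141, 0.0, 1.652]
force: [0.3, 0.4, -0.9]
width: 85.5
gripper_force: 0.0
```

```bash
python3 -c "
from h import *;go(585,191,150,.375)"
```

```text
t 0.93 jig [-43.9 313.6] z 177.1 yawrel 1.388 shift cm [-15.76  13.01   2.71] turn 73.2 F [ 0.3  0.4 -0.9] T [ 0.06 -0.01 -0.02] q7 -0.34 w 85.5
```

Call:
arm_command(
  series=[100, -15.8, 13, 2.7, 73.2, 100, -15.8, 13, 2.7, 73.2, 100, -15.8, 13, 2.7, 73.2, 100, -15.8, 13, 2.7, 73.2, 100, -15.8, 13, 2.7, 73.2],
)

```text
clock: 1.35
eef_pos: [586.0, 191.1, 150.0]
tool_rot: [-3.141, 0.0, 1.026]
force: [0.6, 0.9, -0.6]
width: 85.2
gripper_force: 0.0
```

```bash
python3 -c "
from h import *;go(585,191,150,.375)"
```

```text
t 1.35 jig [ 56.4 134.8] z 150.0 yawrel 0.763 shift cm [-0.06 -0.08 -0.  ] turn 37.3 F [ 0.6  0.9 -0.6] T [ 0.05 -0.04  0.01] q7 -0.51 w 85.2
```

Call:
arm_command(
  series=[100, 0, 0, 0, 7.1, 100, 0, 0, 0, 14.2, 100, 0, 0, 0, 21.3, 100, 0, 0, 0, 28.4, 100, 0, 0, 0, 35.5],
)

```text
clock: 1.77
eef_pos: [584.6, 193.0, 149.9]
tool_rot: [-3.141, 0.001, 0.407]
force: [-0.6, -0.6, -0.5]
width: 85.1
gripper_force: 0.0
```

Call:
arm_command(
  series=[100, 0, 0, 0, 1.8, 100, 0, 0, 2, 1.8, 100, 0, 0, 4, 1.8, 100, 0, 0, 6, 1.8, 100, 0, 0, 6.9, 1.8],
)

```text
clock: 2.18
eef_pos: [583.1, 193.1, 78.9]
tool_rot: [-3.141, 0.004, 0.384]
force: [-0.8, -0.0, 0.7]
width: 85.4
gripper_force: 0.0
```

```bash
python3 -c "
from h import *;go(585,191,81,.375)
from cell import viewer
for n in('top','side'):
  im,_=viewer.get_image(n);x0,y0,x1,y1=ROI[n];cv2.imwrite('pics/k_%s.png'%n,cv2.resize(im[y0-30:y1,x0:x1],None,fx=3,fy=3)[:,:,::-1])
a=cv2.imread('pics/k_top.png');b=cv2.imread('pics/k_side.png');h=max(a.shape[0],b.shape[0]);o=np.zeros((h,a.shape[1]+b.shape[1],3),np.uint8);o[:a.shape[0],:a.shape[1]]=a;o[:b.shape[0],a.shape[1]:]=b;cv2.imwrite('pics/k.png',o)"
```

```text
t 2.18 jig [ 54.2 137.6] z 78.9 yawrel 0.121 shift cm [ 0.09  0.27 -0.21] turn 0.5 F [-0.8 -0.   0.7] T [0.04 0.02 0.03] q7 -0.95 w 85.4
```

View pics/k.png

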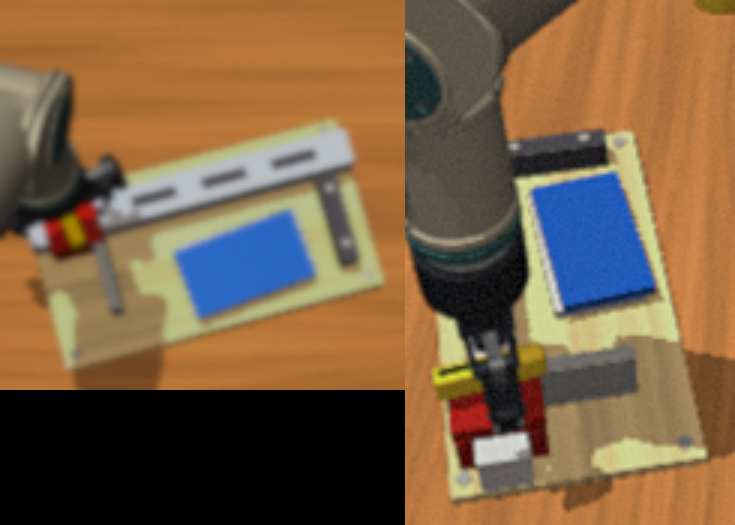

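The fingers straddle the bar at about (490,370) in the side crop, so I close on it after a small correction.

Call:
arm_command(
  series=[100, 0.1, 0.3, -0.2, 0.5, 0, 0.1, 0.3, -0.2, 0.5, 0, 0.1, 0.3, -0.2, 0.5, 0, 0.1, 0.3, -0.2, 0.5, 0, 0.1, 0.3, -0.2, 0.5],
)

```text
clock: 2.7
eef_pos: [587.3, 190.8, 84.2]
tool_rot: [-3.141, -0.001, 0.373]
force: [0.7, -0.9, -0.3]
width: 38.8
gripper_force: 0.0
```

Call:
arm_command(
  series=[0, 0, 0, 0, 0, 0, 0, 0, 0, 0, 0, 0, 0, 0, 0, 0, 0, 0, 0, 0, 0, 0, 0, 0, 0],
)

```text
clock: 3.12
eef_pos: [586.8, 191.4, 83.9]
tool_rot: [-3.141, -0.0, 0.374]
force: [-3.1, 0.6, 5.1]
width: 14.8
gripper_force: 59.1
```

```bash
python3 -c "
from h import *;go(585,191,81,.375)"
```

```text
t 3.12 jig [ 57.3 134.9] z 83.9 yawrel 0.110 shift cm [-0.18 -0.03  0.29] turn -0.1 F [-3.1  0.6  5.1] T [0.26 0.45 0.12] q7 -0.96 w 14.8
```

Call:
arm_command(
  series=[0, 0, 0, 0, -2, 0, 0, 0, 0, -4, 0, 0, 0, 0, -6, 0, 0, 0, 0, -8, 0, 0, 0, 0, -10],
)

```text
clock: 3.53
eef_pos: [586.8, 191.3, 83.8]
tool_rot: [-3.14, -0.0, 0.549]
force: [-1.7, 2.7, 4.3]
width: 15.0
gripper_force: 58.9
```

```bash
python3 -c "
from h import *;go(585,191,81,.375)"
```

```text
t 3.53 jig [ 57.3 134.9] z 83.8 yawrel 0.286 shift cm [-0.17 -0.06  0.28] turn 10.0 F [-1.7  2.7  4.3] T [ 0.28  0.32 -0.1 ] q7 -0.82 w 15.0
```

Call:
arm_command(
  series=[0, 0, 0, 0, -6, 0, 0, 0, 0, -12, 0, 0, 0, 0, -18, 0, 0, 0, 0, -24, 0, 0, 0, 0, -30],
)

```text
clock: 3.95
eef_pos: [586.7, 191.5, 83.8]
tool_rot: [-3.141, -0.001, 1.076]
force: [-1.4, 1.5, 4.2]
width: 15.0
gripper_force: 58.8
```

```bash
python3 -c "
from h import *;go(585,191,81,.375)"
```

```text
t 3.95 jig [ 57.2 135. ] z 83.8 yawrel 0.813 shift cm [-0.12 -0.12  0.28] turn 40.2 F [-1.4  1.5  4.2] T [ 0.35  0.39 -0.13] q7 -0.43 w 15.0
```

Call:
arm_command(
  series=[0, 0, 0, 0, -6, 0, 0, 0, 0, -12, 0, 0, 0, 0, -18, 0, 0, 0, 0, -24, 0, 0, 0, 0, -30],
)

```text
clock: 4.37
eef_pos: [586.5, 191.5, 83.8]
tool_rot: [-3.141, -0.001, 1.6]
force: [-2.2, 1.8, 3.8]
width: 14.9
gripper_force: 58.8
```

```bash
python3 -c "
from h import *;go(585,191,81,.375)"
```

```text
t 4.37 jig [ 57.1 135.1] z 83.8 yawrel 1.336 shift cm [-0.05 -0.15  0.28] turn 70.2 F [-2.2  1.8  3.8] T [ 0.34  0.43 -0.1 ] q7 -0.04 w 14.9
```

Call:
arm_command(
  series=[0, 0, 0, 0, -6, 0, 0, 0, 0, -12, 0, 0, 0, 0, -16, 0, 0, 0, 0, -20, 0, 0, 0, 0, -22],
)

```text
clock: 4.78
eef_pos: [586.4, 191.5, 83.8]
tool_rot: [-3.141, -0.002, 1.982]
force: [-2.2, 2.2, 4.4]
width: 14.8
gripper_force: 58.9
```

```bash
python3 -c "
from h import *;go(585,191,81,.375)"
```

```text
t 4.78 jig [ 57.  135.1] z 83.8 yawrel 1.718 shift cm [ 0.01 -0.15  0.28] turn 92.1 F [-2.2  2.2  4.4] T [ 0.39  0.47 -0.05] q7 0.23 w 14.8
```

The knob is now free at about 1.42 rad. I release it and move to the front of the pile.

Call:
arm_command(
  series=[60, 0, 0, 0, 0, 60, 0, 0, 0, 0, 60, 0, 0, -1, 0, 60, 0, 0, -4, 0, 60, 0, 0, -8, 0],
)

```text
clock: 5.2
eef_pos: [584.8, 189.5, 161.9]
tool_rot: [-3.135, 0.0, 1.977]
force: [0.5, -0.2, 0.6]
width: 51.3
gripper_force: 0.0
```

```bash
python3 -c "
from h import *;print(J(-118,-37));go(*J(-118,-37),90,YAW)"
```

```text
[462.30992449 -20.25735588]
t 5.20 jig [ 54.9 133.6] z 161.9 yawrel 1.714 shift cm [-14.42 -19.55   7.19] turn 98.2 F [ 0.5 -0.2  0.6] T [ 0.02 -0.1  -0.02] q7 0.21 w 51.3
```

Call:
arm_command(
  series=[60, -14.4, -19.5, 3, 98, 60, -14.4, -19.5, 3, 98, 60, -14.4, -19.5, 3, 98, 60, -14.4, -19.5, 3, 98, 60, -14.4, -19.5, 3, 98],
)

```text
clock: 5.62
eef_pos: [482.3, 10.3, 138.6]
tool_rot: [3.14, -0.0, 1.347]
force: [0.8, 0.2, 0.0]
width: 51.2
gripper_force: 0.0
```

```bash
python3 -c "
from h import *;go(*J(-118,-37),90,YAW)"
```

```text
t 5.62 jig [-90.8 -12.7] z 138.6 yawrel 1.083 shift cm [-3.42 -1.27  4.86] turn 62.1 F [0.8 0.2 0. ] T [-0.03 -0.04 -0.03] q7 0.04 w 51.2
```

Call:
arm_command(
  series=[60, -3.4, -1.3, 4.8, 62, 60, -3.4, -1.3, 4.8, 62, 60, -3.4, -1.3, 4.8, 62, 60, -3.4, -1.3, 4.8, 62, 60, -3.4, -1.3, 4.8, 62],
)

```text
clock: 6.03
eef_pos: [463.2, -19.3, 90.2]
tool_rot: [3.141, -0.0, 0.72]
force: [0.4, 0.1, 0.1]
width: 51.3
gripper_force: 0.0
```

```bash
python3 -c "
from h import *;go(*J(-118,-37),90,YAW)"
```

```text
t 6.03 jig [-116.9  -36.3] z 90.2 yawrel 0.457 shift cm [-0.13  0.01  0.02] turn 26.2 F [0.4 0.1 0.1] T [ 0.01 -0.02  0.02] q7 -0.25 w 51.3
```

Call:
arm_command(
  series=[60, -0.1, 0, 1, 7, 60, -0.1, 0, 2, 14, 60, -0.1, 0, 4, 21, 60, -0.1, 0, 6, 26.2, 60, -0.1, 0, 7.6, 26.2],
)

```text
clock: 6.45
eef_pos: [462.8, -19.2, 13.3]
tool_rot: [3.141, -0.001, 0.267]
force: [0.4, -0.2, -0.3]
width: 51.1
gripper_force: 0.0
```

Call:
arm_command(
  series=[60, 0, 0, 0, 0, 60, 0, 0, 0, 0, 60, 0, 0, 0, 0, 60, 0.5, 0, 0, 0, 60, 1, 0, 0, 0],
)

```text
clock: 6.87
eef_pos: [472.9, -16.4, 14.9]
tool_rot: [3.141, -0.002, 0.271]
force: [0.8, 0.5, 0.4]
width: 51.5
gripper_force: 0.0
```

```bash
python3 -c "
from h import *;go(*J(-70,-37),14,YAW)
from cell import viewer
im,_=viewer.get_image('side');x0,y0,x1,y1=165,130,315,290;cv2.imwrite('pics/p.png',cv2.resize(im[y0:y1,x0:x1],None,fx=3.5,fy=3.5)[:,:,::-1])"
```

```text
t 6.87 jig [-106.8  -36.1] z 14.9 yawrel 0.008 shift cm [3.68 0.12 0.09] turn 0.4 F [0.8 0.5 0.4] T [-0.02 -0.01  0.02] q7 -0.44 w 51.5
```

View pics/p.png

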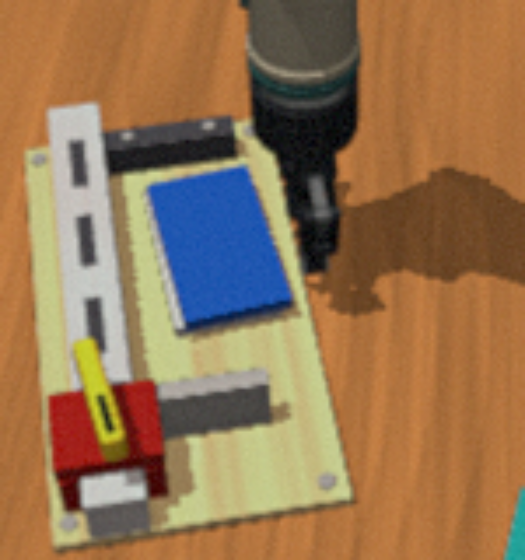

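The finger pair stands at the front board edge at about (318,265), next to the blue blank. The knob bar is now along the rail. I start pushing towards the rail.

Call:
arm_command(
  series=[60, 0.6, 0, 0.1, 0.4, 60, 1.2, 0, 0.1, 0.4, 60, 1.8, 0, 0.1, 0.4, 60, 2.4, 0, 0.1, 0.4, 60, 3, 0, 0.1, 0.4],
)

```text
clock: 7.33
eef_pos: [498.2, -7.7, 12.6]
tool_rot: [-3.139, 0.005, 0.266]
force: [-9.2, -0.8, 6.9]
width: 51.2
gripper_force: 4.3
```

```bash
python3 -c "
from h import *;go(*J(-56,-37),14,YAW)"
```

```text
t 7.33 jig [-80.1 -34.3] z 12.6 yawrel 0.002 shift cm [ 2.41  0.28 -0.14] turn 0.1 F [-9.2 -0.8  6.9] T [-0.11  1.79  0.1 ] q7 -0.50 w 51.2
```

Call:
arm_command(
  series=[60, 0.3, 0, 0, 0, 60, 0.6, 0, 0, 0, 60, 0.9, 0, 0, 0, 60, 1.2, 0, 0, 0, 60, 1.5, 0, 0, 0],
)

```text
clock: 7.75
eef_pos: [512.3, -4.8, 12.5]
tool_rot: [-3.14, 0.005, 0.264]
force: [-6.6, -1.5, 3.7]
width: 51.3
gripper_force: 3.3
```

```bash
cat > look.py <<'E'
from h import *
from cell import viewer
for n in('top','side'):
    im,_=viewer.get_image(n);m=viewer.camera_model(n)
    mk=mask(im,'blue',ROI[n]);r,_=rect(m,mk,36);print(n,'blue',mk.sum(),np.round(toJ(r[0]),1),np.round(r[1],1),round(r[2]-15.1,1))
    x0,y0,x1,y1=165,120,315,300;cv2.imwrite('pics/now_%s.png'%n,cv2.resize(im[y0:y1,x0:x1],None,fx=3.3,fy=3.3)[:,:,::-1])
E
python3 -c "
from h import *;go(*J(-56,-37),14,YAW)
import look"
```

```text
t 7.75 jig [-65.7 -35.1] z 12.5 yawrel 0.000 shift cm [ 0.97  0.19 -0.15] turn 0.0 F [-6.6 -1.5  3.7] T [-0.3   1.31 -0.03] q7 -0.53 w 51.3Traceback (most recent call last):
  File "<string>", line 3, in <module>
    import look
  File "look.py", line 5, in <module>
    mk=mask(im,'blue',ROI[n]);r,_=rect(m,mk,36);print(n,'blue',mk.sum(),np.round(toJ(r[0]),1),np.round(r[1],1),round(r[2]-15.1,1))
                                  ~~~~^^^^^^^^^
  File "h.py", line 19, in rect
    c=max(cv2.findContours(mk,cv2.RETR_EXTERNAL,cv2.CHAIN_APPROX_NONE)[0],key=len).reshape(-1,2)
      ~~~^^^^^^^^^^^^^^^^^^^^^^^^^^^^^^^^^^^^^^^^^^^^^^^^^^^^^^^^^^^^^^^^^^^^^^^^^
ValueError: max() iterable argument is empty
```

Call:
arm_command(
  series=[60, 0.1, 0.2, -0.2, 0, 60, 0.3, 0.2, -0.2, 0, 60, 0.5, 0.2, -0.2, 0, 60, 0.7, 0.2, -0.2, 0, 60, 0.9, 0.2, -0.2, 0],
)

```text
clock: 8.22
eef_pos: [524.1, -4.4, 14.7]
tool_rot: [-3.142, 0.001, 0.264]
force: [-8.5, -3.2, 1.1]
width: 51.2
gripper_force: 3.8
```

```bash
sed -i "s/    mk=mask/    if mask(im,'blue',ROI[n]).sum()<50: continue\n    mk=mask/" look.py
python3 -c "
from h import *;go(*J(-56,-37),14,YAW)
import look"
```

```text
t 8.22 jig [-54.2 -37.7] z 14.7 yawrel 0.001 shift cm [-0.18 -0.07  0.07] turn 0.0 F [-8.5 -3.2  1.1] T [-0.68  1.52 -0.09] q7 -0.55 w 51.2
side blue 1201 [ -5.2 -39.8] [ 78.9 143.4] -0.1
```

View pics/now_side.png

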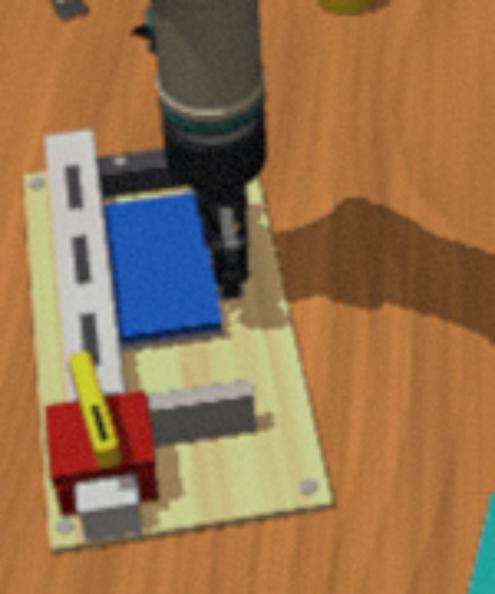

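The pile is now parallel to the rail and at it (blue at jig (-5.2, -39.8), angle -0.1°). I press a little further to seat it.

Call:
arm_command(
  series=[60, 0.1, 0, 0, 0, 60, 0.2, 0, 0, 0, 60, 0.3, 0, 0, 0, 60, 0.3, 0, 0, 0, 60, 0.3, 0, 0, 0],
)

```text
clock: 8.73
eef_pos: [524.0, -4.4, 14.7]
tool_rot: [-3.14, 0.005, 0.263]
force: [-9.1, -2.9, 3.9]
width: 51.4
gripper_force: 5.1
```

```bash
python3 -c "
from h import *;go(*J(-56,-37),14,YAW)"
```

```text
t 8.73 jig [-54.3 -37.7] z 14.7 yawrel -0.000 shift cm [-0.17 -0.07  0.07] turn -0.0 F [-9.1 -2.9  3.9] T [-0.7   2.02 -0.08] q7 -0.55 w 51.4
```

Call:
arm_command(
  series=[60, 0.3, 0, 0, 0, 60, 0.6, 0, 0, 0, 60, 0.8, 0, 0, 0, 60, 0.8, 0, 0, 0, 60, 0.8, 0, 0, 0],
)

```text
clock: 9.15
eef_pos: [524.0, -4.2, 14.6]
tool_rot: [-3.137, 0.018, 0.262]
force: [-24.8, -7.9, 19.0]
width: 51.2
gripper_force: 13.3
```

```bash
python3 -c "
from h import *;go(*J(-120,-37),90,YAW)"
```

```text
t 9.15 jig [-54.3 -37.6] z 14.6 yawrel -0.002 shift cm [-6.57 -0.05 -7.54] turn -0.1 F [-24.8  -7.9  19. ] T [-1.47  5.08  0.22] q7 -0.56 w 51.2
```

Call:
arm_command(
  series=[60, -2, 0, 0, 0, 60, -4, 0, 0, 0, 60, -5, 0, -2, 0, 60, -5, 0, -6, 0, 60, -5, 0, -10, 0],
)

```text
clock: 9.57
eef_pos: [486.8, -14.7, 115.9]
tool_rot: [-3.142, 0.0, 0.263]
force: [1.5, 0.3, 0.4]
width: 51.2
gripper_force: 0.0
```

```bash
python3 -c "
from h import *;import look;print(J(56,135));go(*J(56,135),150,YAW+1.715)"
```

```text
side blue 1188 [ -3.9 -39.8] [ 76.3 143.4] -0.1
[585.50483935 191.12621243]
t 9.67 jig [-87.8 -39.9] z 120.2 yawrel 0.001 shift cm [ 14.39 -17.48  -2.98] turn -98.2 F [ 0.4 -0.  -0.2] T [ 0.05 -0.03 -0.02] q7 -0.63 w 51.4
```

Call:
arm_command(
  series=[60, 0, 0, -3, -7, 60, 14.4, -17.5, -3, -98, 60, 14.4, -17.5, -3, -98, 60, 14.4, -17.5, -3, -98, 60, 14.4, -17.5, -3, -98],
)

```text
clock: 10.08
eef_pos: [557.6, 140.5, 145.8]
tool_rot: [3.14, -0.004, 0.893]
force: [0.1, 0.0, 0.4]
width: 51.2
gripper_force: 0.0
```

```bash
python3 -c "
from h import *;go(*J(56,135),150,YAW+1.715)"
```

```text
t 10.08 jig [15.8 93.4] z 145.8 yawrel 0.629 shift cm [ 5.7  -1.   -0.42] turn -62.2 F [0.1 0.  0.4] T [-0.04 -0.03 -0.01] q7 -0.50 w 51.2
```

Call:
arm_command(
  series=[60, 5.7, -1, -0.4, -62, 60, 5.7, -1, -0.4, -62, 60, 5.7, -1, -0.4, -62, 60, 5.7, -1, -0.4, -62, 60, 5.7, -1, -0.4, -62],
)

```text
clock: 10.5
eef_pos: [585.1, 189.6, 149.1]
tool_rot: [3.139, -0.002, 1.519]
force: [-0.5, -0.7, 0.3]
width: 51.2
gripper_force: 0.0
```

```bash
python3 -c "
from h import *;go(*J(56,135),82,YAW+1.715)"
```

```text
t 10.50 jig [ 55.2 133.7] z 149.1 yawrel 1.256 shift cm [0.15 0.03 6.71] turn -26.3 F [-0.5 -0.7  0.3] T [-0.07 -0.09  0.04] q7 -0.11 w 51.2
```

Call:
arm_command(
  series=[60, 0.1, 0, 0, -7, 60, 0.1, 0, 0, -14, 60, 0.1, 0, 0.5, -21, 60, 0.1, 0, 3.5, -26.3, 60, 0.1, 0, 6.7, -26.3],
)

```text
clock: 10.92
eef_pos: [587.3, 190.7, 83.6]
tool_rot: [3.133, -0.001, 1.974]
force: [-0.9, 0.3, -0.3]
width: 51.2
gripper_force: 0.0
```

Call:
arm_command(
  series=[60, 0, 0, 0, 0, 0, 0, 0, 0, 0, 0, 0, 0, 0, 0, 0, 0, 0, 0, 0, 0, 0, 0, 0, 0],
)

```text
clock: 11.33
eef_pos: [586.9, 190.0, 84.1]
tool_rot: [3.135, 0.001, 1.971]
force: [4.9, 1.6, -1.0]
width: 15.0
gripper_force: 60.8
```

Call:
arm_command(
  series=[0, 0, 0, 0, 0, 0, 0, 0, 0, 0, 0, 0, 0, 0, 0, 0, 0, 0, 0, 0, 0, 0, 0, 0, 0],
)

```text
clock: 11.75
eef_pos: [586.9, 190.0, 84.1]
tool_rot: [3.135, 0.001, 1.971]
force: [4.2, 2.5, 2.1]
width: 14.8
gripper_force: 61.1
```

```bash
python3 -c "
from h import *;go(*J(56.5,30),82,YAW+1.715)"
```

```text
t 11.75 jig [ 57.  133.6] z 84.1 yawrel 1.707 shift cm [-10.26  -1.46   0.21] turn -0.4 F [4.2 2.5 2.1] T [ 0.16 -0.76  0.02] q7 0.26 w 14.8
```

Call:
arm_command(
  series=[0, -0.99, -0.14, 0, 0, 0, -2.48, -0.34, 0, 0, 0, -3.96, -0.54, 0, 0, 0, -5.2, -0.71, 0, 0, 0, -6.2, -0.85, 0, 0],
)

```text
clock: 12.17
eef_pos: [602.6, 131.6, 84.1]
tool_rot: [3.135, -0.002, 1.972]
force: [2.4, 6.5, 3.3]
width: 15.1
gripper_force: 61.3
```

```bash
python3 -c "
from h import *;go(*J(57,30),84,YAW+1.707);import look"
```

```text
t 12.17 jig [57. 73.] z 84.1 yawrel 1.709 shift cm [-4.26 -0.59  0.01] turn 0.1 F [2.4 6.5 3.3] T [ 1.26 -0.35  0.06] q7 0.35 w 15.1
top blue 911 [ -4.  -41.8] [ 78.1 133.1] -0.1
side blue 709 [ -5. -47.] [ 76.5 129.5] -1.9
```

Call:
arm_command(
  series=[0, -0.6, -0.08, 0, 0, 0, -1.2, -0.16, 0, 0, 0, -1.8, -0.25, 0, 0, 0, -2.4, -0.33, 0, 0, 0, -3, -0.41, 0, 0],
)

```text
clock: 12.68
eef_pos: [609.5, 105.7, 84.1]
tool_rot: [3.135, -0.006, 1.974]
force: [1.7, 11.4, 5.4]
width: 14.9
gripper_force: 61.6
```

```bash
python3 -c "
from h import *;go(*J(57,30),84,YAW+1.707);import look"
```

```text
t 12.68 jig [56.9 46.3] z 84.1 yawrel 1.710 shift cm [-1.61 -0.22  0.01] turn 0.2 F [ 1.7 11.4  5.4] T [ 2.05 -0.06 -0.05] q7 0.40 w 14.9
top blue 903 [ -4.  -51.7] [ 78.1 132.9] -0.1
side blue 631 [ -4.3 -68.1] [ 77.3 120.9] -0.9
```

Call:
arm_command(
  series=[0, -0.2, -0.03, 0, 0, 0, -0.4, -0.06, 0, 0, 0, -0.6, -0.08, 0, 0, 0, -0.8, -0.11, 0, 0, 0, -1, -0.14, 0, 0],
)

```text
clock: 13.2
eef_pos: [612.0, 96.3, 84.1]
tool_rot: [3.135, -0.006, 1.974]
force: [1.3, 10.6, 5.1]
width: 15.0
gripper_force: 61.6
```

```bash
python3 -c "
from h import *;go(*J(57,30),84,YAW+1.707);import look"
```

```text
t 13.20 jig [56.9 36.6] z 84.1 yawrel 1.711 shift cm [-0.65 -0.08  0.01] turn 0.2 F [ 1.3 10.6  5.1] T [ 1.9  -0.16 -0.06] q7 0.41 w 15.0
top blue 902 [ -4.2 -62.7] [ 77.8 133.8] -0.1
side blue 622 [ -4.1 -77.5] [ 78.  120.5] -1.9
```

Call:
arm_command(
  series=[0, -0.2, -0.03, 0, 0, 0, -0.4, -0.06, 0, 0, 0, -0.6, -0.08, 0, 0, 0, -0.8, -0.11, 0, 0, 0, -0.9, -0.12, 0, 0],
)

```text
clock: 13.72
eef_pos: [614.0, 88.8, 84.1]
tool_rot: [3.135, -0.007, 1.975]
force: [-0.5, 14.7, 5.3]
width: 15.0
gripper_force: 61.7
```

```bash
python3 -c "
from h import *;go(*J(57,30),84,YAW+1.707);import look"
```

```text
t 13.72 jig [56.9 28.8] z 84.1 yawrel 1.711 shift cm [0.11 0.03 0.01] turn 0.2 F [-0.5 14.7  5.3] T [ 2.65  0.12 -0.1 ] q7 0.42 w 15.0
top blue 924 [ -4.1 -71.3] [ 77.9 136.3] -0.0
side blue 614 [ -4.3 -83.9] [ 78.  119.1] -1.9
```

Call:
arm_command(
  series=[0, -0.1, -0.01, 0, 0, 0, -0.2, -0.03, 0, 0, 0, -0.3, -0.04, 0, 0, 0, -0.4, -0.06, 0, 0, 0, -0.5, -0.07, 0, 0],
)

```text
clock: 14.23
eef_pos: [614.1, 88.7, 84.1]
tool_rot: [3.135, -0.013, 1.978]
force: [-2.5, 21.9, 8.3]
width: 14.9
gripper_force: 62.0
```

```bash
python3 -c "
from h import *;go(*J(57,30),84,YAW+1.707);import look
a=cv2.imread('pics/now_top.png')[:330];b=cv2.imread('pics/now_side.png');b=cv2.resize(b,None,fx=.6,fy=.6);h=max(a.shape[0],b.shape[0]);o=np.zeros((h,a.shape[1]+b.shape[1],3),np.uint8);o[:a.shape[0],:a.shape[1]]=a;o[:b.shape[0],a.shape[1]:]=b;cv2.imwrite('pics/both.png',o)"
```

```text
t 14.23 jig [56.9 28.7] z 84.1 yawrel 1.714 shift cm [0.13 0.03 0.01] turn 0.4 F [-2.5 21.9  8.3] T [ 4.02  0.53 -0.16] q7 0.43 w 14.9
top blue 921 [ -4.1 -71.3] [ 77.9 136.3] -0.0
side blue 613 [ -4.3 -84.5] [ 78.  120.2] -1.9
```

View pics/both.png

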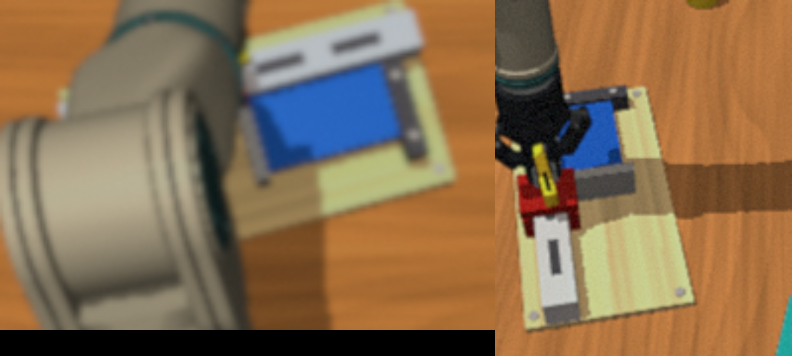

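The carriage has stalled at the pile after about 105 mm of travel, reading about 0.115. The top view shows the blue blank between jaw and end stop with 0.0° skew, flush to the rail. I tighten while keeping the push on.

Call:
arm_command(
  series=[0, 0, 0, 0, 4, 0, 0, 0, 0, 8, 0, 0, 0, 0, 12, 0, 0, 0, 0, 16, 0, 0, 0, 0, 20],
)

```text
clock: 14.75
eef_pos: [613.7, 88.7, 84.0]
tool_rot: [3.141, -0.015, 1.626]
force: [-2.7, 20.3, 9.6]
width: 14.9
gripper_force: 62.3
```

```bash
python3 -c "
from h import *;go(*J(57,30),84,YAW+1.707)"
```

```text
t 14.75 jig [56.5 28.8] z 84.0 yawrel 1.363 shift cm [0.13 0.02 0.  ] turn -19.7 F [-2.7 20.3  9.6] T [3.7  0.66 0.09] q7 0.17 w 14.9
```

Call:
arm_command(
  series=[0, 0, 0, 0, 3, 0, 0, 0, 0, 6, 0, 0, 0, 0, 9, 0, 0, 0, 0, 12, 0, 0, 0, 0, 15],
)

```text
clock: 15.17
eef_pos: [613.4, 88.7, 84.0]
tool_rot: [-3.137, -0.015, 1.365]
force: [-2.8, 19.2, 10.8]
width: 14.7
gripper_force: 62.4
```

```bash
python3 -c "
from h import *;go(*J(57,30),84,YAW+1.707)"
```

```text
t 15.17 jig [56.2 28.8] z 84.0 yawrel 1.102 shift cm [0.14 0.02 0.  ] turn -34.7 F [-2.8 19.2 10.8] T [3.65 0.69 0.09] q7 -0.02 w 14.7
```

Call:
arm_command(
  series=[0, 0, 0, 0, 3, 0, 0, 0, 0, 6, 0, 0, 0, 0, 9, 0, 0, 0, 0, 12, 0, 0, 0, 0, 15],
)

```text
clock: 15.58
eef_pos: [613.1, 88.8, 84.0]
tool_rot: [-3.132, -0.013, 1.103]
force: [-5.7, 19.5, 12.3]
width: 15.1
gripper_force: 62.6
```

```bash
python3 -c "
from h import *;go(*J(57,30),84,YAW+1.707)"
```

```text
t 15.58 jig [56. 29.] z 84.0 yawrel 0.840 shift cm [ 0.14  0.01 -0.  ] turn -49.7 F [-5.7 19.5 12.3] T [3.6  0.84 0.08] q7 -0.21 w 15.1
```

Call:
arm_command(
  series=[0, 0, 0, 0, 2, 0, 0, 0, 0, 4, 0, 0, 0, 0, 6, 0, 0, 0, 0, 8, 0, 0, 0, 0, 10],
)

```text
clock: 16.0
eef_pos: [612.9, 88.9, 84.0]
tool_rot: [-3.13, -0.012, 0.93]
force: [-4.4, 20.6, 13.9]
width: 14.9
gripper_force: 62.8
```

```bash
python3 -c "
from h import *;go(*J(57,30),84,YAW+1.707)"
```

```text
t 16.00 jig [55.9 29.2] z 84.0 yawrel 0.666 shift cm [0.14 0.   0.  ] turn -59.6 F [-4.4 20.6 13.9] T [3.6  0.84 0.04] q7 -0.34 w 14.9
```

Call:
arm_command(
  series=[0, 0, 0, 0, 2, 0, 0, 0, 0, 4, 0, 0, 0, 0, 6, 0, 0, 0, 0, 8, 0, 0, 0, 0, 10],
)

```text
clock: 16.42
eef_pos: [612.8, 89.1, 84.0]
tool_rot: [-3.127, -0.009, 0.755]
force: [-5.4, 20.2, 13.7]
width: 15.0
gripper_force: 62.9
```

```bash
python3 -c "
from h import *;go(*J(57,30),84,YAW+1.707)"
```

```text
t 16.42 jig [55.7 29.3] z 84.0 yawrel 0.492 shift cm [0.14 0.   0.  ] turn -69.6 F [-5.4 20.2 13.7] T [3.64 1.02 0.09] q7 -0.47 w 15.0
```

Call:
arm_command(
  series=[0, 0, 0, 0, 2, 0, 0, 0, 0, 4, 0, 0, 0, 0, 6, 0, 0, 0, 0, 8, 0, 0, 0, 0, 10],
)

```text
clock: 16.83
eef_pos: [612.7, 89.2, 84.1]
tool_rot: [-3.125, -0.007, 0.581]
force: [-5.5, 21.2, 14.8]
width: 14.8
gripper_force: 63.2
```

```bash
python3 -c "
from h import *;go(*J(57,30),84,YAW+1.707)"
```

```text
t 16.83 jig [55.7 29.5] z 84.1 yawrel 0.318 shift cm [ 0.14 -0.    0.01] turn -79.6 F [-5.5 21.2 14.8] T [3.69 1.09 0.21] q7 -0.60 w 14.8
```

The shoe starts to bite, with Tz at 0.21 N m. I continue in smaller steps.

Call:
arm_command(
  series=[0, 0, 0, 0, 2, 0, 0, 0, 0, 4, 0, 0, 0, 0, 6, 0, 0, 0, 0, 8, 0, 0, 0, 0, 8],
)

```text
clock: 17.25
eef_pos: [612.6, 89.3, 84.1]
tool_rot: [-3.124, -0.004, 0.442]
force: [-7.0, 20.9, 16.9]
width: 15.1
gripper_force: 63.3
```

```bash
python3 -c "
from h import *;go(*J(57,30),84,YAW+1.707)"
```

```text
t 17.25 jig [55.6 29.7] z 84.1 yawrel 0.179 shift cm [ 0.14 -0.01  0.01] turn -87.6 F [-7.  20.9 16.9] T [3.68 1.24 0.2 ] q7 -0.71 w 15.1
```

Call:
arm_command(
  series=[0, 0, 0, 0, 1, 0, 0, 0, 0, 2, 0, 0, 0, 0, 3, 0, 0, 0, 0, 4, 0, 0, 0, 0, 5],
)

```text
clock: 17.67
eef_pos: [612.5, 89.4, 84.2]
tool_rot: [-3.123, -0.003, 0.356]
force: [-6.3, 21.4, 16.5]
width: 14.7
gripper_force: 63.5
```

```bash
python3 -c "
from h import *;go(*J(57,30),84,YAW+1.707)"
```

```text
t 17.67 jig [55.6 29.8] z 84.2 yawrel 0.092 shift cm [ 0.14 -0.01  0.02] turn -92.5 F [-6.3 21.4 16.5] T [3.73 1.27 0.37] q7 -0.78 w 14.7
```

Call:
arm_command(
  series=[0, 0, 0, 0, 1, 0, 0, 0, 0, 2, 0, 0, 0, 0, 3, 0, 0, 0, 0, 4, 0, 0, 0, 0, 5],
)

```text
clock: 18.08
eef_pos: [612.5, 89.5, 84.2]
tool_rot: [-3.122, -0.001, 0.269]
force: [-6.8, 21.2, 18.1]
width: 14.9
gripper_force: 63.8
```

```bash
python3 -c "
from h import *;go(*J(57,30),84,YAW+1.707)"
```

```text
t 18.08 jig [55.6 29.9] z 84.2 yawrel 0.006 shift cm [ 0.14 -0.01  0.02] turn -97.5 F [-6.8 21.2 18.1] T [3.79 1.3  0.54] q7 -0.84 w 14.9
```

Call:
arm_command(
  series=[0, 0, 0, 0, 0.6, 0, 0, 0, 0, 1.2, 0, 0, 0, 0, 1.8, 0, 0, 0, 0, 2.4, 0, 0, 0, 0, 3],
)

```text
clock: 18.5
eef_pos: [612.5, 89.6, 84.3]
tool_rot: [-3.122, 0.0, 0.217]
force: [-7.2, 20.8, 18.2]
width: 14.9
gripper_force: 63.7
```

```bash
python3 -c "
from h import *;go(*J(57,30),84,YAW+1.707)"
```

```text
t 18.50 jig [55.6 29.9] z 84.3 yawrel -0.047 shift cm [ 0.14 -0.01  0.03] turn -100.5 F [-7.2 20.8 18.2] T [3.73 1.33 0.33] q7 -0.89 w 14.9
```

Call:
arm_command(
  series=[0, 0, -0.4, 0, 0, 0, 0, -0.8, 0, 0, 0, 0, -1.1, 0, 0, 0, 0, -1.1, 0, 0, 0, 0, -1.1, 0, 0],
)

```text
clock: 18.92
eef_pos: [612.4, 89.9, 84.3]
tool_rot: [-3.137, -0.002, 0.211]
force: [-1.5, 3.9, 11.1]
width: 15.3
gripper_force: 62.6
```

```bash
python3 -c "
from h import *;go(*J(57,30),84,YAW)"
```

```text
t 18.92 jig [55.6 30.3] z 84.3 yawrel -0.052 shift cm [0.14 0.02 0.03] turn -3.0 F [-1.5  3.9 11.1] T [0.72 0.5  0.31] q7 -0.90 w 15.3
```

Call:
arm_command(
  series=[0, 0, 0, 0, 0, 0, 0, 0, 0, 0, 0, 0, 0, 0, 0.7, 0, 0, 0, 0, 1.6, 0, 0, 0, 0, 2.5],
)

```text
clock: 19.33
eef_pos: [612.4, 90.0, 84.3]
tool_rot: [-3.137, -0.002, 0.167]
force: [-1.6, 3.5, 11.6]
width: 14.6
gripper_force: 62.8
```

```bash
python3 -c "
from h import *;go(*J(57,30),84,YAW)"
```

```text
t 19.33 jig [55.6 30.3] z 84.3 yawrel -0.096 shift cm [0.14 0.02 0.03] turn -5.5 F [-1.6  3.5 11.6] T [0.78 0.49 0.59] q7 -0.94 w 14.6
```

Torque while turning is 0.59 N m, which is about 60 N of clamp force. I release and retreat.

Call:
arm_command(
  series=[60, 0, 0, 0, 0, 60, 0, 0, 0, 0, 60, 0, 0, 0, 0, 60, 0, 0, -3, 0, 60, 0, 0, -7, 0],
)

```text
clock: 19.75
eef_pos: [608.9, 86.8, 149.3]
tool_rot: [-3.141, 0.008, 0.164]
force: [1.3, 0.3, 0.8]
width: 51.2
gripper_force: 0.0
```

Call:
arm_command(
  series=[60, 0, -4, -4, 0, 60, 0, -8, -8, 0, 60, -3, -12, -10, 0, 60, -6, -16, -10, 0, 60, -8, -20, -10, 0],
)

```text
clock: 20.17
eef_pos: [528.4, 236.4, 248.7]
tool_rot: [-3.141, -0.003, 0.162]
force: [-0.6, 0.7, 0.6]
width: 51.2
gripper_force: 0.0
```

Call:
arm_command(
  series=[60, -3, -3, 0, 0, 60, -6, -6, 0, 0, 60, -8, -9, 0, 0, 60, -10, -12, 0, 0, 60, -10, -12, 0, 0],
)

```text
clock: 20.58
eef_pos: [403.3, 345.1, 245.4]
tool_rot: [-3.138, 0.006, 0.176]
force: [-1.5, 0.6, -0.5]
width: 51.4
gripper_force: 0.0
```

```bash
python3 -c "
from h import *;go(*J(57,30),84,YAW);import look
from cell import viewer
for n,z in(('top',109),):
  im,_=viewer.get_image(n);m=viewer.camera_model(n);r,_=rect(m,mask(im,'yellow',ROI[n]),z);print('knob',toJ(r[0]),r[1:])
a=cv2.imread('pics/now_top.png')[:330];b=cv2.imread('pics/now_side.png');b=cv2.resize(b,None,fx=.6,fy=.6);h=max(a.shape[0],b.shape[0]);o=np.zeros((h,a.shape[1]+b.shape[1],3),np.uint8);o[:a.shape[0],:a.shape[1]]=a;o[:b.shape[0],a.shape[1]:]=b;cv2.imwrite('pics/fin.png',o)"
```

```text
t 20.58 jig [-79.8 331.1] z 245.4 yawrel -0.088 shift cm [16.27 28.79 16.14] turn -5.0 F [-1.5  0.6 -0.5] T [0.06 0.04 0.02] q7 -1.56 w 51.4
top blue 928 [ -4.1 -71.5] [ 77.9 136.6] -0.0
side blue 888 [ -4.8 -84.7] [ 78.5 117.7] -1.0
knob [54.59454869 30.50874286] ((84.28618621826172, 15.47943115234375), 12.625972747802734)
```

View pics/fin.png

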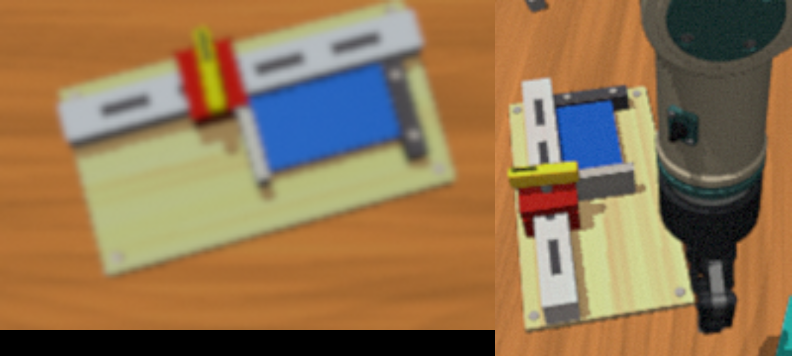

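The pile is squared between the rail, end stop and jaw, with the knob at jig (54.6, 30.5), angle about 3.19 rad, and the robot clear of everything. I hand in the job.

```bash
python3 -c "
from cell import workorder;print(workorder.finish_job())"
```

```text
the job is handed in; nothing more can be done
None
```

The job is handed in: the knob was loosened, the pile was squared against the rail and end stop with the jaw tight against it, and the knob was tightened to about 0.55 N m. The lower blank, hidden under the blue one, could not be seen directly.

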